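# Wind the tile press shut

## Robot

A 6-joint arm with a two-finger parallel gripper is mounted at the origin on a cart in front of the work surface, level with it; the furniture and walls round the work are solid. World frame = base frame: x ahead of the robot, y to its left, z up, the work surface at z = 0. Lengths are in m, angles in rad, forces in N, time in s.
With the tool pointing down it reaches from about 0.35 to 0.975 m from the base axis. Payload 17.4 kg.
Tool frame: the origin (TCP) lies at the very end of the fingers, on their centre line; the grasp point (between the pads) lies 19 mm behind it; z points along the fingers, y is the line along which they close (so a half turn about z gives the same grasp; the last joint's range is limited). The gripper opens to 85 mm and grips with 20 to 120 N. Pads are 22 mm wide; open, the fingers measure 114 mm over their backs; the gripper's body (76 mm by 85 mm) begins 54 mm behind the grasp point. The pads swing forward as they close: fully open they stand 13 mm farther back than shut.
Start: joints at [1.067, 0.116, 1.442, -0, 1.584, -0.038], TCP at [0.303, 0.603, 0.231] pointing down, gripper open.
Joint ranges: [-2.83, 2.83], [-0.83, 2.19], [0.07, 2.5], [-1.14, 4.28], [0.01, 3], [-2.97, 2.97]. Speed limits (rad/s): [1.89, 1.89, 2.22, 3.14, 3.14, 3.14].

## Interface

Orientations are given as a 3x3 rotation matrix whose columns are the frame's x, y, z axes.
In Python, from cell import ctrl, vision gives the robot as it stands. The module is installed in compiled form; this text tells all that it offers.
- The arm moves only by the tool servo_tool, never from a script. Its argument "commands" is text: rows parted by semicolons, each of 5 numbers parted by spaces: the finger opening in cm, from 0 to 8.54, then the shift along the tool's x, y, z in cm, then the turn about the tool's z in rad. A call has exactly 10 rows; each row shifts and turns the commanded pose from where the row before left it, along the tool's axes as they then stand; what a row does not reach is not made up. A row lasts 1/8 s, in which the tool goes at most 62.5 mm and 10.7 degrees, less where a joint would pass 70% of its speed; a pose out of reach is approached as far as the arm can. A call with a gripper value outside its range is refused whole. The fingers move at their own pace and stop on an object; "grip_force" is the grip in N (left out, the last holds). Time passes only in rows, so rows that do not move let the fingers close, or fill a call up. It gives the time, the measured TCP pose, the force, the opening and the grip force at its end, in the units of the state.
- ctrl.sense(): the state, without advancing time (a new reading comes with each control period).
- vision.snapshot(name): name is "side" or "top"; returns the picture (420x560x3 uint8, red, green, blue); there is no depth.
- vision.camera_model(name): a dict with "camera_matrix" (3x3 intrinsics, pixels), "k1" (the pictures are not rectified: a ray, as slopes to the right and down, at radius r is drawn at 1 + k1 r^2 times it, then the intrinsics apply), "extrinsics" (4x4, takes a point from camera to world coordinates). Camera axes: x right, y up, looking along -z (the intrinsics and any distortion apply to the point x, -y, -z); pixel columns grow to the right and rows downward; lengths in m; the calibration is good to about 2 mm. A picture is of the moment at which its call begins. camera_model takes no time and is no camera call.
- ctrl.close_job(): hands the job in; it is judged then, once.
The state is a dict: "time_s": time; "q": joint angles; "qvel": joint speeds; "joint_efforts": joint torques, N m; "position": TCP position; "ee_rot": TCP orientation; "contact_force": force on the tool from outside, world axes, zero at the start; "torque": the same for the moment, N m; "opening": finger opening in m; "gripper_force": force on a finger pad.
Only numpy, scipy, OpenCV 4.12 (cv2) and the standard library are available. Lean on these libraries where they do the work, as an engineer would, in place of code of your own. Each camera call takes 0.05 s, during which the arm holds its last target. There are 200 camera calls.

## Task

Two small screw presses stand on the table; one has a flat clay tile lying on its bed, the other is empty. Turn the crank of the press with the tile clockwise, seen from above, for the full turn or more it takes, until its plate has come down to rest on the tile, then let go. Leave the empty press's crank as it is.

Things in the scene. Friction and masses are not known exactly. Their poses are not given: they have to be found in the camera images.
- tile_press_crank (a joint): crank of the press that holds the tile, rad, growing clockwise seen from above. A full turn (6.28) lowers the plate 16 mm. The plate first touches the tile at 12.4; its cork pad gives a little up to a firm stop at 12.85. Starts at 4.2 to 6.1, so 1.0 to 1.3 turns are needed. Light friction (about 1.2 N at the knob); stays where it is left
- tile_press_grip (a point): grip point of that crank's upright dark wooden knob: 25 mm diameter, 50 mm tall, from 28 mm below this point (z = 0.142 m, just above the flat steel crank arm) to 22 mm above it. The knob spins freely on its pin, so a hand holding it can keep its own direction while it goes round in a level circle of 70 mm radius
- tile_press_axis (a point): point on that crank's upright axis, level with the grip point (z = 0.170 m). The press has a wooden bed 170 x 190 mm, two columns, a grey crossbar (top z = 0.122 m) and a crank above it (hub top z = 0.142 m); a 14 mm screw on the axis stands out of the hub to z = 0.165 m at most. The terracotta tile, 130 x 100 x 12 mm, juts out in front under the 90 mm plate. The two presses may be swapped
- empty_press_grip (a point): same point on the knob of the other press, which is alike but has no tile on its bed; leave its crank alone

How it is judged:
By the outcome, as a careful person would: the job done as asked, in the order asked, and still so for the second after the job is handed in, with the robot touching nothing.
It also fails if it takes over 45 s, if anything falls off the work surface, if the arm or the gripper's body presses on something with over 40 N, if the wrist force passes 120 N, or if a joint passes its speed limit or range.

## Working session

There is one attempt and no reset: what is moved stays moved. The work goes in short steps, Python scripts to look and compute and a tool call to move; the robot and the scene stay as the last step left them, time stands still between calls to the robot, and variables do not carry over. Pictures are saved under pics/ and viewed, at most 10 in all, crops included, and the job is handed in when it is done.

Besides the shell and the picture viewer there is one more tool, called after ">>>" in YAML: its name, and indented under it one key for each argument. servo_tool: Moves the arm, as the interface text tells. Its arguments: {"type":"object","properties":{"commands":{"type":"string"},"grip_force":{"type":"number"}},"required":["commands"]}

```bash
mkdir -p pics; cat > h.py <<'E'
import numpy as np, cv2
from cell import ctrl, vision
def ray(name,u,v):
    m=vision.camera_model(name);K=np.array(m["camera_matrix"]);E=np.array(m["extrinsics"])
    d=np.array([(u-K[0,2])/K[0,0],(v-K[1,2])/K[1,1]]);s=d.copy()
    for _ in range(30): s=d/(1+m["k1"]*(s@s))
    return E[:3,3],E[:3,:3]@np.array([s[0],-s[1],-1])
def at(name,u,v,z):
    o,r=ray(name,u,v);return o+r*(z-o[2])/r[2]
def proj(name,p):
    m=vision.camera_model(name);K=np.array(m["camera_matrix"]);E=np.array(m["extrinsics"])
    c=E[:3,:3].T@(np.array(p)-E[:3,3]);s=np.array([c[0],-c[1]])/-c[2];s=s*(1+m["k1"]*(s@s))
    return K[0,0]*s[0]+K[0,2],K[1,1]*s[1]+K[1,2]
def snap(name,f,crop=None,k=1):
    im=vision.snapshot(name)[:,:,::-1]
    if crop: x0,y0,x1,y1=crop; im=im[y0:y1,x0:x1]
    cv2.imwrite("pics/"+f,cv2.resize(np.ascontiguousarray(im),None,fx=k,fy=k,interpolation=cv2.INTER_CUBIC))
E
python3 - <<'E'
from h import *
snap("top","t0.png",k=1.4);snap("side","s0.png",k=1.4)
s=ctrl.sense();print(s["time_s"],s["position"],s["ee_rot"],s["opening"])
for n in("top","side"):print(n,np.array(vision.camera_model(n)["extrinsics"]).round(3).tolist())
E
```

```text
0.1 [0.30311303 0.60292255 0.23062925] [[-8.93446475e-01  4.49169391e-01 -5.03980187e-04]
 [ 4.49169673e-01  8.93445992e-01 -9.29515450e-04]
 [ 3.27691895e-05 -1.05684492e-03 -9.99999441e-01]] 0.08546130880200169
top [[0.029, 0.995, -0.098, 0.497], [-0.999, 0.028, -0.017, -0.02], [-0.014, 0.099, 0.995, 1.028], [0.0, 0.0, 0.0, 1.0]]
side [[-0.978, 0.148, -0.147, 0.457], [-0.208, -0.637, 0.742, 0.671], [0.016, 0.757, 0.654, 0.783], [0.0, 0.0, 0.0, 1.0]]
```

View pics/t0.png

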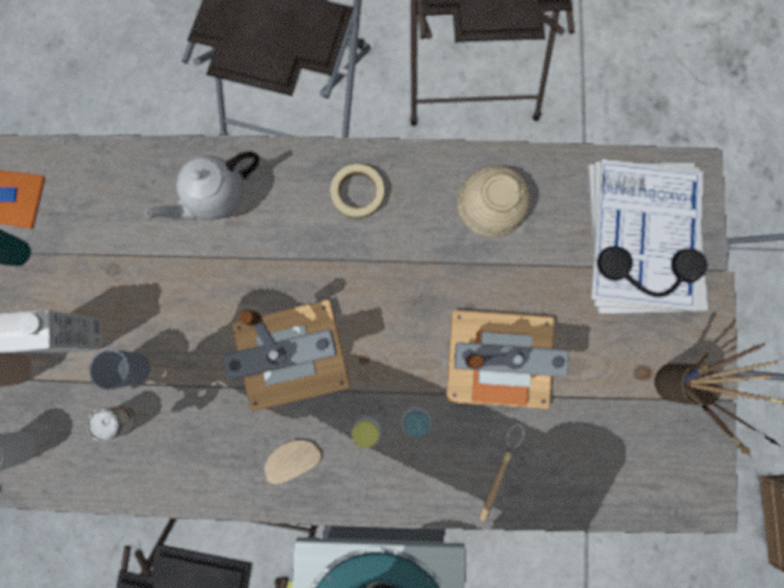

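View pics/s0.png

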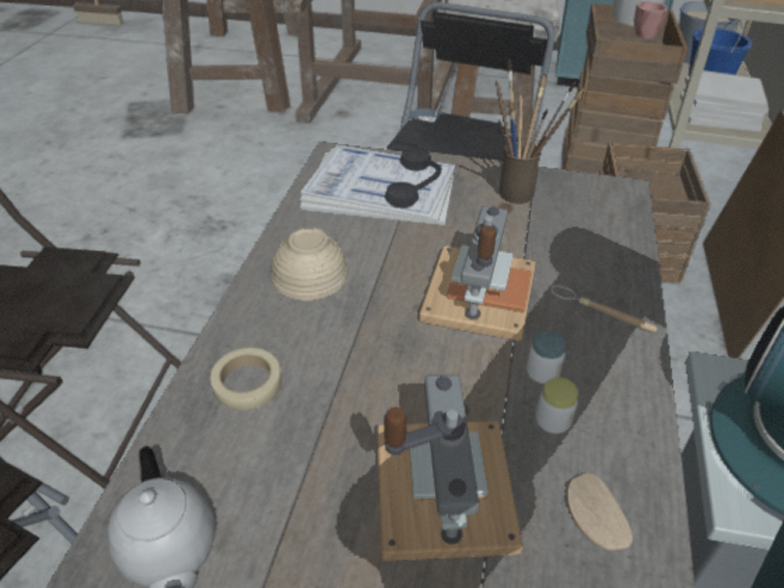

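The press with the tile is the right-hand one in the top picture: hub near (517,359)/1.4 and knob near (475,361)/1.4. The left press has no tile. I'll take enlarged crops of the tile press.

```bash
python3 - <<'E'
from h import *
a=cv2.imread("pics/t0.png")
t=vision.snapshot("top")[:,:,::-1][215:300,310:415]; s=vision.snapshot("side")[:,:,::-1][140:245,295:390]
t=cv2.resize(t,(105*5,85*5),interpolation=cv2.INTER_CUBIC); s=cv2.resize(s,None,fx=5,fy=5,interpolation=cv2.INTER_CUBIC)
cv2.imwrite("pics/t1.png",t);cv2.imwrite("pics/s1.png",s)
h=at("top",517/1.4,359/1.4,.165);k=at("top",475/1.4,361/1.4,.192);print(h,k,np.linalg.norm((h-k)[:2]))
print(proj("side",h),proj("side",k))
E
```

```text
[ 0.49801283 -0.21461616  0.165     ] [ 0.49315388 -0.14386561  0.192     ] 0.07091720425314327
(np.float64(348.72900181392237), np.float64(154.7363339530504)) (np.float64(348.4428412149946), np.float64(163.74382750998487))
```

View pics/t1.png

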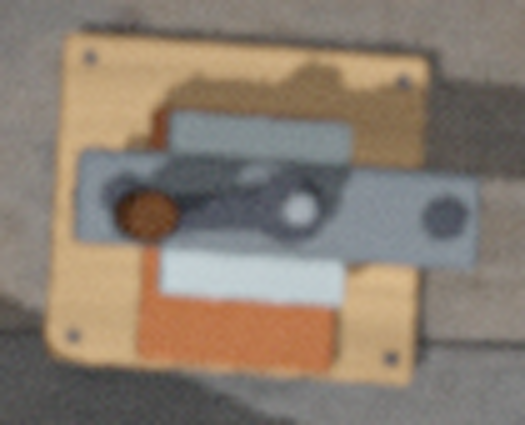

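View pics/s1.png

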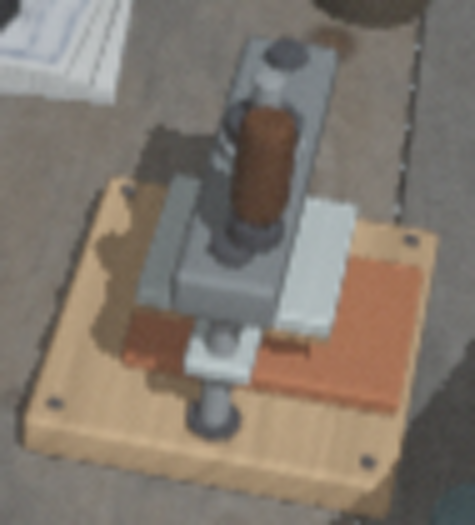

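```bash
python3 - <<'E'
from h import *
def tri(a,b):
    o1,r1=ray("top",*a);o2,r2=ray("side",*b)
    t=np.linalg.lstsq(np.c_[r1,-r2],o2-o1,rcond=None)[0];p,q=o1+r1*t[0],o2+r2*t[1];return (p+q)/2,np.linalg.norm(p-q)
print("screw",tri((369.6,256.6),(348.2,155.7)))
print("knob",tri((340.0,257.2),(348.5,163.6)),at("top",340,257.2,.192))
for z in(.15,.165):print(at("top",369.6,256.6,z))
# crossbar ends via columns: dark discs
c=at("top",310+(445.5)/5-.5,215+218/5-.5,.122);print("right bolt",c)
print([at("top",310+x/5-.5,215+y/5-.5,.122).round(4) for x,y in((80,150),(480,177),(476,266),(76,240))])
E
```

```text
screw (array([ 0.49832086, -0.21613726,  0.16122108]), np.float64(0.0013338314945726816))
knob (array([ 0.49387558, -0.1455526 ,  0.19112308]), np.float64(0.0014554473018719917)) [ 0.49460476 -0.14538236  0.192     ]
[ 0.4976643  -0.21871607  0.15      ]
[ 0.49765188 -0.21532035  0.165     ]
right bolt [ 0.49598774 -0.29312243  0.122     ]
[array([ 0.523 , -0.1215,  0.122 ]), array([ 0.5155, -0.3094,  0.122 ]), array([ 0.474 , -0.3075,  0.122 ]), array([ 0.4811, -0.1204,  0.122 ])]
```

Hub and knob come out at (0.498,-0.2155) and (0.494,-0.1453), 70 mm apart as expected, and the side view agrees. Now I'll turn the tool square to the world and move over.

>>> servo_tool:
  commands: "5 0 0 -1.7 -0.155;5 0 0 -1.7 -0.155;5 0 0 -1.6 -0.156;5 -1.2 -5 0 0;5 -1.2 -5 0 0;5 -1.2 -5 0 0;5 -1.2 -5 0 0;5 -1.2 -5 0 0;5 -1.2 -5 0 0;5 -1.2 -5 0 0"
  grip_force: 30

```text
time_s: 1.45
position: [0.3872, 0.2515, 0.2813]
ee_rot: [[-1.0, -0.001, 0.0], [-0.001, 1.0, 0.0], [-0.0, 0.0, -1.0]]
contact_force: [1.1, 0.2, 0.3]
opening: 0.0501
gripper_force: 0.0
```

>>> servo_tool:
  commands: "5 -1.34 -4.95 0 0;5 -1.34 -4.95 0 0;5 -1.34 -4.95 0 0;5 -1.34 -4.95 0 0;5 -1.34 -4.95 0 0;5 -1.34 -4.95 0 0;5 -1.34 -4.95 0 0;5 -1.34 -4.95 0 0;5 0 0 2 0;5 0 0 2 0"

```text
time_s: 2.7
position: [0.4943, -0.1426, 0.2399]
ee_rot: [[-1.0, 0.0, -0.001], [0.0, 1.0, 0.0], [0.001, 0.0, -1.0]]
contact_force: [0.8, -0.3, -0.4]
opening: 0.0497
gripper_force: 0.0
```

```bash
python3 - <<'E'
from h import *
s=ctrl.sense();print(s["position"],s["contact_force"],s["time_s"])
t=vision.snapshot("top")[:,:,::-1][200:300,300:420]; s=vision.snapshot("side")[:,:,::-1][90:245,295:400]
t=cv2.resize(t,None,fx=3,fy=3,interpolation=cv2.INTER_CUBIC); s=cv2.resize(s,None,fx=3.5,fy=3.5,interpolation=cv2.INTER_CUBIC)
o=np.zeros((max(len(t),len(s)),t.shape[1]+s.shape[1],3),np.uint8);o[:len(t),:t.shape[1]]=t;o[:len(s),t.shape[1]:]=s
cv2.imwrite("pics/m2.png",o);print(o.shape)
E
```

```text
[ 0.49429452 -0.14264379  0.239907  ] [ 0.81104045 -0.26775133 -0.435503  ] 2.7
(542, 728, 3)
```

View pics/m2.png

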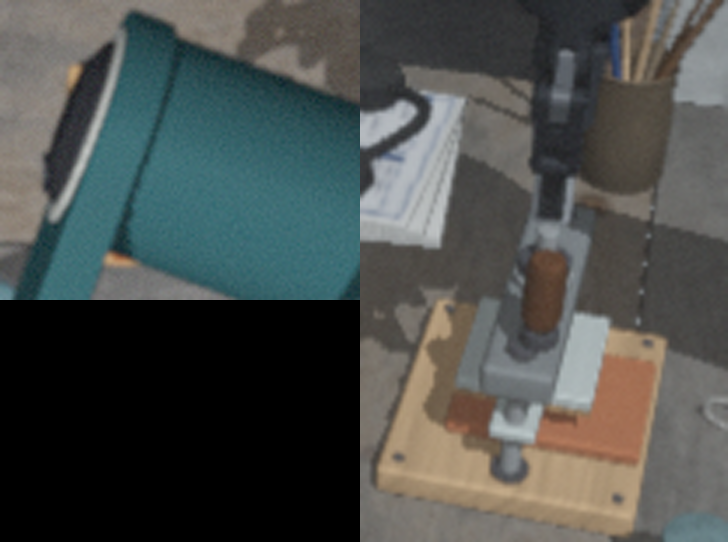

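The side view shows the knob upright right below the open fingers, lined up with the near pad. I'll lower and grip.

>>> servo_tool:
  commands: "5 0 -0.2 1.6 0;5 0 0 1.6 0;5 0 0 1.6 0;5 0 0 1.6 0;5 0 0 1.6 0;5 0 0 0.8 0;5 0 0 0 0;1.5 0 0 0 0;1.5 0 0 0 0;1.5 0 0 0 0"
  grip_force: 30

```text
time_s: 4.05
position: [0.4948, -0.145, 0.154]
ee_rot: [[-1.0, -0.0, 0.001], [-0.0, 1.0, -0.0], [-0.001, -0.0, -1.0]]
contact_force: [-0.9, 0.8, 4.8]
opening: 0.0241
gripper_force: 29.5
```

```bash
python3 - <<'E'
from h import *
s=ctrl.sense();print(s["position"],s["contact_force"],s["opening"],s["gripper_force"])
snap("side","s3.png",(280,60,410,245),3)
E
```

```text
[ 0.49478892 -0.14498292  0.15399259] [-0.92625816  0.77785719  4.78619227] 0.02409680895660664 29.521441563265398
```

View pics/s3.png

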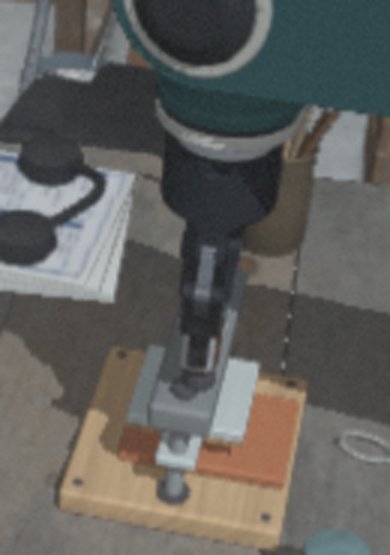

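The knob is held (opening 24.1 mm, 29.5 N). Next, the steps round the circle.

```bash
cat > arc.py <<'E'
import numpy as np
def arc(c,r,t0,step,n):
    t=t0-step*np.arange(n+1);p=np.c_[c[0]+r*np.cos(t),c[1]+r*np.sin(t)]*100
    d=np.diff(np.round(p,2),axis=0);return ";".join(f"1.5 {-a:.2f} {b:.2f} 0 0" for a,b in d),t[-1]
E
python3 -c "
from arc import *
t=np.radians(92.6)
s,t=arc((.498,-.2155),.0702,t,.2,10);print(s,t)
"
```

```text
1.5 -1.40 -0.07 0 0;1.5 -1.36 -0.36 0 0;1.5 -1.26 -0.61 0 0;1.5 -1.11 -0.86 0 0;1.5 -0.92 -1.05 0 0;1.5 -0.69 -1.22 0 0;1.5 -0.44 -1.33 0 0;1.5 -0.16 -1.40 0 0;1.5 0.12 -1.39 0 0;1.5 0.39 -1.35 0 0 -0.38382511265325103
```

>>> servo_tool:
  commands: "1.5 -1.40 -0.07 0 0;1.5 -1.36 -0.36 0 0;1.5 -1.26 -0.61 0 0;1.5 -1.11 -0.86 0 0;1.5 -0.92 -1.05 0 0;1.5 -0.69 -1.22 0 0;1.5 -0.44 -1.33 0 0;1.5 -0.16 -1.40 0 0;1.5 0.12 -1.39 0 0;1.5 0.39 -1.35 0 0"

```text
time_s: 5.35
position: [0.5642, -0.2419, 0.1541]
ee_rot: [[-1.0, -0.001, 0.003], [-0.001, 1.0, -0.001], [-0.003, -0.001, -1.0]]
contact_force: [3.7, -0.3, 4.2]
opening: 0.0241
gripper_force: 29.8
```

```bash
python3 -c "
from arc import *
t=-.3838
for i in range(3):
  s,t=arc((.498,-.2155),.0702,t,.2,10);print(s,t)
"
```

```text
1.5 0.65 -1.24 0 0;1.5 0.89 -1.09 0 0;1.5 1.08 -0.88 0 0;1.5 1.24 -0.66 0 0;1.5 1.34 -0.40 0 0;1.5 1.40 -0.12 0 0;1.5 1.39 0.16 0 0;1.5 1.34 0.43 0 0;1.5 1.22 0.69 0 0;1.5 1.06 0.92 0 0 -2.3838
1.5 0.86 1.10 0 0;1.5 0.62 1.26 0 0;1.5 0.35 1.36 0 0;1.5 0.08 1.40 0 0;1.5 -0.19 1.38 0 0;1.5 -0.48 1.32 0 0;1.5 -0.72 1.20 0 0;1.5 -0.95 1.04 0 0;1.5 -1.13 0.82 0 0;1.5 -1.27 0.58 0 0 -4.3838
1.5 -1.37 0.32 0 0;1.5 -1.40 0.04 0 0;1.5 -1.38 -0.24 0 0;1.5 -1.31 -0.51 0 0;1.5 -1.18 -0.75 0 0;1.5 -1.00 -0.98 0 0;1.5 -0.79 -1.16 0 0;1.5 -0.55 -1.29 0 0;1.5 -0.28 -1.37 0 0;1.5 0.01 -1.41 0 0 -6.3838
```

Forces are low and the position matches the circle: radius (0.0662, -0.0264) → 71 mm. I'll carry on.

>>> servo_tool:
  commands: "1.5 0.65 -1.24 0 0;1.5 0.89 -1.09 0 0;1.5 1.08 -0.88 0 0;1.5 1.24 -0.66 0 0;1.5 1.34 -0.40 0 0;1.5 1.40 -0.12 0 0;1.5 1.39 0.16 0 0;1.5 1.34 0.43 0 0;1.5 1.22 0.69 0 0;1.5 1.06 0.92 0 0"

```text
time_s: 6.6
position: [0.4475, -0.2622, 0.154]
ee_rot: [[-1.0, -0.001, 0.003], [-0.001, 1.0, 0.002], [-0.003, 0.002, -1.0]]
contact_force: [14.7, 11.8, 5.8]
opening: 0.0241
gripper_force: 30.2
```

Inward pull of about 19 N: my axis is slightly off here (about 1 mm). I'll shift the path +1 mm in x and y.

>>> servo_tool:
  commands: "1.5 0.76 1.20 0 0;1.5 0.52 1.31 0 0;1.5 0.35 1.36 0 0;1.5 0.08 1.40 0 0;1.5 -0.19 1.38 0 0;1.5 -0.48 1.32 0 0;1.5 -0.72 1.20 0 0;1.5 -0.95 1.04 0 0;1.5 -1.13 0.82 0 0;1.5 -1.27 0.58 0 0"

```text
time_s: 7.85
position: [0.478, -0.1479, 0.154]
ee_rot: [[-1.0, 0.0, 0.002], [0.0, 1.0, -0.003], [-0.002, -0.003, -1.0]]
contact_force: [4.4, -16.6, 2.8]
opening: 0.0241
gripper_force: 30.6
```

```bash
python3 -c "
from arc import *
t=-4.3838
for k in(.08,.04,.04,.04,.04,.04):
  s,t=arc((.499,-.2155),.0695,t,k,10);print(s,t,.499+.0695*np.cos(t),-.2155+.0695*np.sin(t))
"
```

```text
1.5 -0.53 0.16 0 0;1.5 -0.54 0.11 0 0;1.5 -0.56 0.07 0 0;1.5 -0.55 0.03 0 0;1.5 -0.56 -0.02 0 0;1.5 -0.55 -0.06 0 0;1.5 -0.54 -0.11 0 0;1.5 -0.54 -0.14 0 0;1.5 -0.52 -0.20 0 0;1.5 -0.51 -0.23 0 0 -5.1838 0.530562997885094 -0.15358047832463856
1.5 -0.24 -0.13 0 0;1.5 -0.24 -0.14 0 0;1.5 -0.23 -0.15 0 0;1.5 -0.23 -0.16 0 0;1.5 -0.22 -0.17 0 0;1.5 -0.22 -0.18 0 0;1.5 -0.20 -0.18 0 0;1.5 -0.20 -0.20 0 0;1.5 -0.20 -0.20 0 0;1.5 -0.18 -0.21 0 0 -5.5838 0.5521840436931195 -0.1707595541322132
1.5 -0.17 -0.21 0 0;1.5 -0.17 -0.23 0 0;1.5 -0.16 -0.22 0 0;1.5 -0.14 -0.24 0 0;1.5 -0.14 -0.24 0 0;1.5 -0.13 -0.25 0 0;1.5 -0.12 -0.25 0 0;1.5 -0.11 -0.26 0 0;1.5 -0.09 -0.26 0 0;1.5 -0.09 -0.26 0 0 -5.9838000000000005 0.565408498413061 -0.19500216258912945
1.5 -0.08 -0.27 0 0;1.5 -0.06 -0.27 0 0;1.5 -0.06 -0.27 0 0;1.5 -0.04 -0.27 0 0;1.5 -0.04 -0.28 0 0;1.5 -0.02 -0.28 0 0;1.5 -0.01 -0.28 0 0;1.5 -0.00 -0.27 0 0;1.5 0.01 -0.28 0 0;1.5 0.03 -0.28 0 0 -6.383800000000001 0.5681485114240263 -0.22248092886665488
1.5 0.03 -0.27 0 0;1.5 0.04 -0.28 0 0;1.5 0.06 -0.27 0 0;1.5 0.06 -0.27 0 0;1.5 0.08 -0.27 0 0;1.5 0.09 -0.26 0 0;1.5 0.10 -0.26 0 0;1.5 0.11 -0.26 0 0;1.5 0.11 -0.25 0 0;1.5 0.13 -0.25 0 0 -6.783800000000001 0.5599714949190062 -0.24885755997283976
1.5 0.14 -0.24 0 0;1.5 0.15 -0.23 0 0;1.5 0.16 -0.23 0 0;1.5 0.16 -0.22 0 0;1.5 0.18 -0.22 0 0;1.5 0.18 -0.21 0 0;1.5 0.19 -0.20 0 0;1.5 0.20 -0.19 0 0;1.5 0.21 -0.19 0 0;1.5 0.21 -0.18 0 0 -7.1838000000000015 0.542168420007857 -0.26996776582553433
```

>>> servo_tool:
  commands: "1.5 -0.53 0.06 0 0;1.5 -0.54 0.06 0 0;1.5 -0.56 0.05 0 0;1.5 -0.55 0.03 0 0;1.5 -0.56 -0.02 0 0;1.5 -0.55 -0.06 0 0;1.5 -0.54 -0.11 0 0;1.5 -0.54 -0.14 0 0;1.5 -0.52 -0.20 0 0;1.5 -0.51 -0.23 0 0"

```text
time_s: 9.1
position: [0.5316, -0.1524, 0.154]
ee_rot: [[-1.0, -0.0, 0.001], [-0.0, 1.0, 0.0], [-0.001, 0.0, -1.0]]
contact_force: [-0.7, 0.6, 8.7]
opening: 0.024
gripper_force: 30.8
```

>>> servo_tool:
  commands: "1.5 -0.24 -0.13 0 0;1.5 -0.24 -0.14 0 0;1.5 -0.23 -0.15 0 0;1.5 -0.23 -0.16 0 0;1.5 -0.22 -0.17 0 0;1.5 -0.22 -0.18 0 0;1.5 -0.20 -0.18 0 0;1.5 -0.20 -0.20 0 0;1.5 -0.20 -0.20 0 0;1.5 -0.18 -0.21 0 0"

```text
time_s: 10.35
position: [0.5532, -0.1696, 0.154]
ee_rot: [[-1.0, -0.0, 0.001], [-0.0, 1.0, 0.0], [-0.001, 0.0, -1.0]]
contact_force: [0.2, 2.1, 8.7]
opening: 0.0238
gripper_force: 30.8
```

>>> servo_tool:
  commands: "1.5 -0.17 -0.21 0 0;1.5 -0.17 -0.23 0 0;1.5 -0.16 -0.22 0 0;1.5 -0.14 -0.24 0 0;1.5 -0.14 -0.24 0 0;1.5 0 0 0 0;1.5 0 0 0 0;1.5 0 0 0 0;1.5 0 0 0 0;1.5 0 0 0 0"

```text
time_s: 11.6
position: [0.5611, -0.1811, 0.154]
ee_rot: [[-1.0, -0.0, 0.001], [-0.0, 1.0, -0.0], [-0.001, -0.0, -1.0]]
contact_force: [2.9, 0.4, 5.9]
opening: 0.0242
gripper_force: 30.7
```

```bash
python3 - <<'E'
from h import *
s=ctrl.sense();print(s["position"],s["contact_force"],s["opening"],s["time_s"])
snap("side","s4.png",(310,140,400,240),5)
E
```

```text
[ 0.56108426 -0.18114217  0.15397948] [2.88981101 0.42424421 5.88316497] 0.024163096665963044 11.6
```

View pics/s4.png

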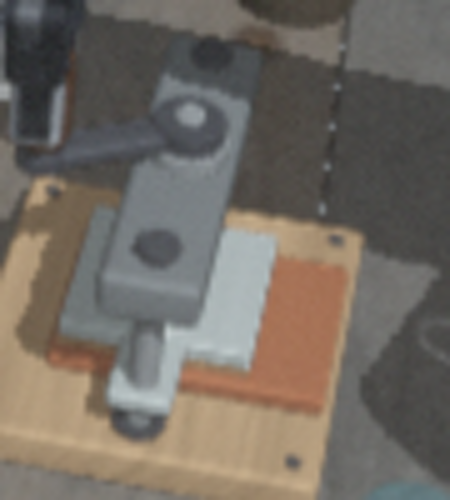

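The plate is down close to the tile, and the screw stub is almost flush with the hub. No cork resistance is felt yet, so I'll go on gently.

>>> servo_tool:
  commands: "1.5 -0.13 -0.25 0 0;1.5 -0.12 -0.25 0 0;1.5 -0.11 -0.26 0 0;1.5 -0.09 -0.26 0 0;1.5 -0.09 -0.26 0 0;1.5 0 0 0 0;1.5 0 0 0 0;1.5 0 0 0 0;1.5 0 0 0 0;1.5 0 0 0 0"

```text
time_s: 12.9
position: [0.5665, -0.194, 0.154]
ee_rot: [[-1.0, -0.0, 0.002], [-0.0, 1.0, -0.0], [-0.002, -0.0, -1.0]]
contact_force: [3.5, -0.9, 6.7]
opening: 0.0241
gripper_force: 30.7
```

>>> servo_tool:
  commands: "1.5 -0.08 -0.27 0 0;1.5 -0.06 -0.27 0 0;1.5 -0.06 -0.27 0 0;1.5 -0.04 -0.27 0 0;1.5 -0.04 -0.28 0 0;1.5 0 0 0 0;1.5 0 0 0 0;1.5 0 0 0 0;1.5 0 0 0 0;1.5 0 0 0 0"

```text
time_s: 14.15
position: [0.5693, -0.2077, 0.154]
ee_rot: [[-1.0, -0.0, 0.002], [-0.0, 1.0, -0.001], [-0.002, -0.001, -1.0]]
contact_force: [3.8, -1.1, 7.3]
opening: 0.0239
gripper_force: 30.7
```

>>> servo_tool:
  commands: "1.5 -0.02 -0.28 0 0;1.5 -0.01 -0.28 0 0;1.5 0 -0.27 0 0;1.5 0.01 -0.28 0 0;1.5 0.03 -0.28 0 0;1.5 0 0 0 0;1.5 0 0 0 0;1.5 0 0 0 0;1.5 0 0 0 0;1.5 0 0 0 0"

```text
time_s: 15.4
position: [0.5693, -0.2217, 0.154]
ee_rot: [[-1.0, -0.0, 0.002], [-0.0, 1.0, -0.001], [-0.002, -0.001, -1.0]]
contact_force: [4.5, -2.8, 6.4]
opening: 0.0236
gripper_force: 30.6
```

```bash
python3 - <<'E'
from h import *
s=ctrl.sense();print(s["position"],s["contact_force"],s["opening"],s["time_s"])
snap("side","s5.png",(310,170,380,235),8)
E
```

```text
[ 0.56933333 -0.22167733  0.1540446 ] [ 4.48854666 -2.76641435  6.40254273] 0.02364164322540533 15.4
```

View pics/s5.png

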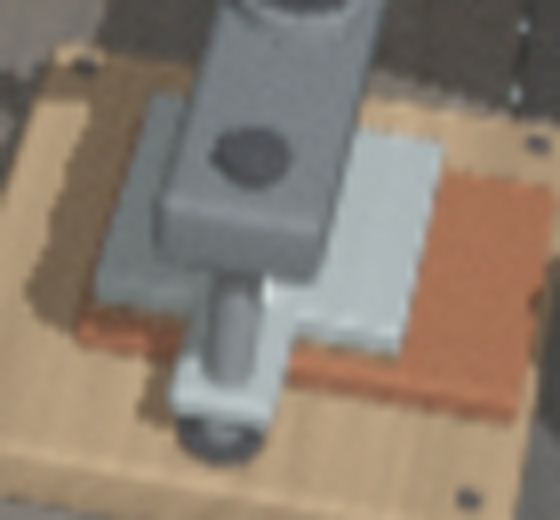

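The plate's front edge is now right at the tile surface. Going on in small steps until resistance shows.

>>> servo_tool:
  commands: "1.5 0.03 -0.27 0 0;1.5 0.04 -0.28 0 0;1.5 0.06 -0.27 0 0;1.5 0.06 -0.27 0 0;1.5 0 0 0 0;1.5 0 0 0 0;1.5 0 0 0 0;1.5 0 0 0 0;1.5 0 0 0 0;1.5 0 0 0 0"

```text
time_s: 16.7
position: [0.5674, -0.2326, 0.154]
ee_rot: [[-1.0, -0.0, 0.002], [-0.0, 1.0, -0.001], [-0.002, -0.001, -1.0]]
contact_force: [3.5, -3.2, 7.1]
opening: 0.0241
gripper_force: 30.6
```

>>> servo_tool:
  commands: "1.5 0.08 -0.27 0 0;1.5 0.09 -0.26 0 0;1.5 0.10 -0.26 0 0;1.5 0 0 0 0;1.5 0 0 0 0;1.5 0 0 0 0;1.5 0 0 0 0;1.5 0 0 0 0;1.5 0 0 0 0;1.5 0 0 0 0"

```text
time_s: 17.95
position: [0.5657, -0.238, 0.1541]
ee_rot: [[-1.0, -0.002, 0.004], [-0.002, 1.0, 0.004], [-0.004, 0.004, -1.0]]
contact_force: [12.3, 17.6, 7.5]
opening: 0.0241
gripper_force: 31.3
```

Resistance of about 20 N has appeared. A small further push will tell whether this is the firm stop.

>>> servo_tool:
  commands: "1.5 0.04 -0.1 0 0;1.5 0.03 -0.1 0 0;1.5 0 0 0 0;1.5 0 0 0 0;1.5 0 0 0 0;1.5 0 0 0 0;1.5 0 0 0 0;1.5 0 0 0 0;1.5 0 0 0 0;1.5 0 0 0 0"

```text
time_s: 19.2
position: [0.5654, -0.2384, 0.1541]
ee_rot: [[-1.0, -0.003, 0.004], [-0.003, 1.0, 0.007], [-0.004, 0.007, -1.0]]
contact_force: [14.8, 30.7, 8.8]
opening: 0.0241
gripper_force: 31.8
```

It is the firm stop: only 0.4 mm of travel for 13 N more. I'll unload, open and rise.

>>> servo_tool:
  commands: "1.5 -0.06 0.2 0 0;1.5 -0.06 0.2 0 0;1.5 0 0 0 0;5 0 0 0 0;5 0 0 0 0;5 0 0 0 0;5 0 0 -1.5 0;5 0 0 -2.5 0;5 0 0 -3 0;5 0 0 -3 0"

```text
time_s: 20.45
position: [0.5644, -0.2384, 0.2555]
ee_rot: [[-1.0, -0.0, 0.001], [-0.0, 1.0, -0.0], [-0.001, -0.0, -1.0]]
contact_force: [0.5, -0.8, -0.1]
opening: 0.0497
gripper_force: 0.0
```

>>> servo_tool:
  commands: "5 0 2 -2 0;5 0 4 -1 0;5 0 4 0 0;5 0 4 0 0;5 0 4 0 0;5 0 4 0 0;5 0 2 0 0;5 0 0 0 0;5 0 0 0 0;5 0 0 0 0"

```text
time_s: 21.7
position: [0.5644, 0.0008, 0.2833]
ee_rot: [[-1.0, 0.001, -0.0], [0.001, 1.0, -0.0], [0.0, -0.0, -1.0]]
contact_force: [-0.8, -0.3, -0.5]
opening: 0.0499
gripper_force: 0.0
```

```bash
python3 - <<'E'
from h import *
s=ctrl.sense();print(s["position"],s["contact_force"],s["opening"],s["time_s"])
snap("side","s6.png",(230,140,400,300),4.2) if 0 else snap("side","s6.png",(300,130,400,240),5)
a=at("top",0,0,.1)
E
```

```text
[0.56440467 0.00077801 0.28325838] [-0.79739573 -0.28946959 -0.53266664] 0.049893377103133296 21.7
```

View pics/s6.png

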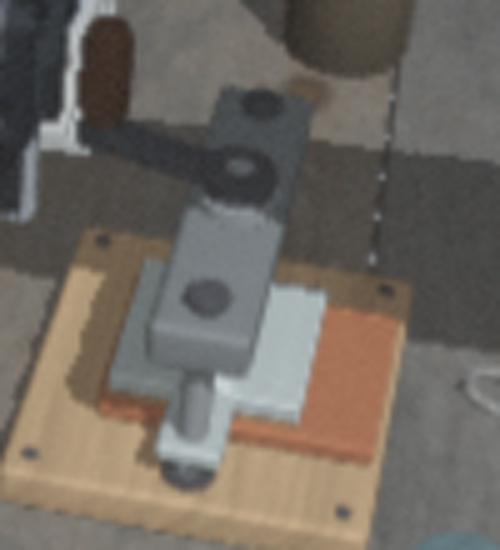

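The picture shows the plate down on the tile, its front edge at (270,415) on the tile. The knob at (105,70) stands free, with the gripper clear. Handing in.

```bash
python3 -c "
from cell import ctrl
print(ctrl.close_job())"
```

```text
the job is handed in; nothing more can be done
None
```

I turned the tile press's crank about 1.3 turns clockwise until it met the firm stop with the plate on the tile, then released the knob and handed the job in at about 22 s; I never touched the empty press's crank.

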